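# Weigh a drying cartridge and sort it

### The job

Check the white drying cartridge on the beam balance: set it gently upright in the pan, let go, keep clear and let the beam settle for a few seconds. If its weight sinks the pan it is spent and goes in the hole of the red receiver; if the pan stays up it is fresh and goes in the hole of the green receiver. Feel for the hole with light force, let the cartridge down fully home, release it, and leave the other things on the desk alone.

Things in the scene. Friction and masses are not known exactly. Their poses are not given: they have to be found in the camera images.
- cartridge: the drying cartridge: upright white cylinder 40 mm across and 70 mm tall, with a blue band round its middle and a blue cap (37 mm across, top 10 mm). Origin: centre of its underside; z up along its axis. Weighs 125 to 375 g (not told which), evenly filled.
- balance: beam balance, fixed to the desk: grey base 100 mm (x) by 250 mm (y) by 14 mm. Origin: centre of the base's underside. The beam lies along y on a pivot 95 mm above the origin; the pan is at its +y end, a brass weight (42 mm across) at its -y end; a red pointer and white scale rise over the pivot to z = 145 mm.
- pan (a point): centre of the pan's inner floor, 110 mm from the pivot along the beam and 30 mm below it. The pan is a round steel dish, inner floor 47 mm across, with a rim 5 mm high (56 mm across outside), rigid with the beam, so it tilts with it (at most 0.1 rad about the balance's x).
- beam (a joint): tilt of the beam: -0.1 rad = pan fully up (its rest when empty), +0.1 rad = pan fully down (pan travel about 22 mm). It is damped; near balance it takes up to about 3 s to settle. 250 g in the pan balances it: heavier is spent (beam goes positive), lighter is fresh (stays negative).
- red_receiver: red receiver for spent cartridges, fixed. Origin: centre of the underside of its dark rail (140 mm along x). On it a red block, 104 (x) x 64 mm, flat top at z = 40 mm; in its middle an upright round hole, 43 mm across, sharp-edged, floor at z = 15 mm. It is clamped (slips at 18 N) on a springy pad with the hole centre at y = 0, x from -12 to +12 mm, NOT reported: feel or look for it.
- green_receiver: green receiver for fresh cartridges, fixed. Origin: centre of the underside of its dark rail (140 mm along x). On it a green block, 104 (x) x 64 mm, flat top at z = 40 mm; in its middle an upright round hole, 43 mm across, sharp-edged, floor at z = 15 mm. It is clamped (slips at 18 N) on a springy pad with the hole centre at y = 0, x from -12 to +12 mm, NOT reported: feel or look for it.
- red_pad (a joint): settling of the rubber pad under the red block: 0 = unloaded, grows downward, 1 mm per 5 N on the block, at most 4 mm (hard stop)
- green_pad (a joint): settling of the rubber pad under the green block: 0 = unloaded, grows downward, 1 mm per 5 N on the block, at most 4 mm (hard stop)
- reagent_b: white reagent bottle with a blue cap, 58 mm across, 123 mm tall, bystander; origin at the centre of its underside
- wash_bottle: wash bottle with a red spout, 73x122x223 mm, bystander; origin at the centre of its underside
- timer: white lab timer with a dial, 58x62x58 mm, bystander; origin at the centre of its underside
- tape_1: roll of brown tape lying flat, 93 mm across, 48 mm tall, bystander; origin at the centre of its underside
- beaker: clear beaker, 72 mm across, 90 mm tall, bystander; origin at the centre of its underside

How it is judged:
By the outcome, as a careful person would: the job done as asked, in the order asked, and still so for the second after the job is handed in, with the robot touching nothing.
It also fails if it takes over 67 s, if anything falls off the work surface, if the arm or the gripper's body presses on something with over 40 N, if the wrist force passes 120 N, or if a joint passes its speed limit or range.

### The arm

A 7-joint arm with a two-finger parallel gripper is mounted at the origin on a cart in front of the work surface, level with it; the furniture and walls round the work are solid. World frame = base frame: x ahead of the robot, y to its left, z up, the work surface at z = 0. Lengths are in m, angles in degrees, forces in N, time in s.
With the tool pointing down it reaches from about 0.425 to 0.875 m from the base axis. Payload 4.7 kg.
Tool frame: the origin (TCP) lies between the finger pads; the fingertips stand 11 mm ahead of it and the grasp point (between the pads) lies 8 mm behind it (env.tcp_to_tips is the distance from the TCP to the fingertips, in m); z points along the fingers, y is the line along which they close (so a half turn about z gives the same grasp; the last joint's range is limited). The gripper opens to 87 mm and grips with 3 to 60 N. Pads are 19 mm wide; open, the fingers measure 117 mm over their backs; the gripper's body (75 mm by 190 mm) begins 51 mm behind the grasp point.
Start: joints at [65.552, 18.392, -4.016, 83.108, 1.295, 78.541, -3.26], TCP at [0.277, -0.588, 0.234] pointing down, gripper open.
Joint ranges: [-163.93, 163.93], [-17.29, 119.83], [-79.2, 71.16], [3.27, 140.29], [-89.18, 269.18], [5.43, 117.66], [-154.24, 154.24]. Speed limits (degrees/s): [147.25, 147.25, 180, 180, 180, 180, 180].

### API

Orientations are given as [roll, pitch, yaw] about the fixed x, y, z axes, in that order (R = Rz(yaw) Ry(pitch) Rx(roll)).
In Python, from cell import env, viewer gives the robot as it stands.
- The arm moves only by the tool step_arm, never from a script. Its arguments are lists of equal length, an entry for each row: "delta_pos": the shift along the tool's x, y, z in units of 0.2 m (1.0 is 0.2 m), a list of three; "rot": the turn, a rotation vector about the tool's x, y, z in units of 1.5 rad (1.0 is 1.5 rad), a list of three; "gripper": the gripper command: -1 is shut, 1 is fully open, values between are in proportion. A call has 1 to 20 rows; each row is the pose to reach, as a shift and turn from the pose commanded when the call began, along the tool's axes at that moment; what a row does not reach only later rows make up. A row lasts 1/8 s, in which the tool goes at most 62.5 mm and 10.7 degrees, less where a joint would pass 70% of its speed; a pose out of reach is approached as far as the arm can. A call with a number of a shift or a turn outside -1 to 1 is refused whole. A call with a gripper value outside its range is refused whole. The fingers move at their own pace and stop on an object; "squeeze" is the grip in N (left out, the last holds). Time passes only in rows, so rows that repeat a pose let the fingers close. It gives the time, the measured TCP pose, the force, the opening and the grip force at its end, in the units of the state.
- env.get_obs(): the state, without advancing time (a new reading comes with each control period).
- viewer.read_camera(name): name is "side" or "top" or "wrist"; returns a dict with "img" (400x640x3 uint8, red, green, blue), "fx", "fy", "cx", "cy" (pixels), "pose" (4x4, takes a point from camera to world coordinates). Camera axes: x right, y down, z forward; pixel columns grow to the right and rows downward; lengths in m; the calibration is good to about 2 mm. A picture is of the moment at which its call begins. There is no depth.
- env.sign_off(): hands the job in; it is judged then, once.
The state is a dict: "time_s": time; "qpos": joint angles; "joint_velocities": joint speeds; "effort": joint torques, N m; "tool_pos": TCP position; "tool_rot": TCP orientation; "force": force on the tool from outside, world axes, zero at the start; "wrist_torque": the same for the moment, N m; "grip_width": finger opening in m; "grasp_force": force on a finger pad.
Only numpy, scipy, OpenCV 4.12 (cv2) and the standard library are available. Lean on these libraries where they do the work, as an engineer would, in place of code of your own. Each camera call takes 0.05 s, during which the arm holds its last target. There are 200 camera calls.

## Working session

There is one attempt and no reset: what is moved stays moved. The work goes in short steps, Python scripts to look and compute and a tool call to move; the robot and the scene stay as the last step left them, time stands still between calls to the robot, and variables do not carry over. Pictures are saved under pics/ and viewed, at most 10 in all, crops included, and the job is handed in when it is done.

Besides the shell and the picture viewer there is one more tool, called after "Emit:" by a JSON object that holds its "api" and its "payload". step_arm: Moves the arm, as the interface text tells. Shifts and turns lie within -1 to 1; 1 stands for 0.2 m of shift or 1.5 rad of turn. Its arguments: {"type":"object","properties":{"delta_pos":{"type":"array"},"rot":{"type":"array"},"gripper":{"type":"array"},"squeeze":{"type":"number"}},"required":["delta_pos","rot","gripper"]}

```bash
mkdir -p pics; cat > h.py <<'E'
import numpy as np, cv2
from cell import env, viewer
def cam(n,save=None):
    c=viewer.read_camera(n)
    if save: cv2.imwrite('pics/'+save,cv2.cvtColor(c['img'],cv2.COLOR_RGB2BGR))
    return c
def ray(c,u,v,z):
    d=c['pose'][:3,:3]@np.array([(u-c['cx'])/c['fx'],(v-c['cy'])/c['fy'],1]);o=c['pose'][:3,3]
    return o+d*(z-o[2])/d[2]
def proj(c,p):
    q=c['pose'][:3,:3].T@(np.array(p)-c['pose'][:3,3]);return q[0]/q[2]*c['fx']+c['cx'],q[1]/q[2]*c['fy']+c['cy']
E
python3 - <<'E'
from h import *
for n in('top','side'):
    c=cam(n,n+'1.png');print(n,c['fx'],c['cx'],c['cy'],c['pose'].round(3).tolist())
print(env.get_obs())
E
```

```text
top 378.5381383170375 320.01414256766714 200.5356334824786 [[0.027, -0.99, 0.139, 0.437], [-1.0, -0.027, -0.004, 0.087], [0.008, -0.139, -0.99, 1.256], [0.0, 0.0, 0.0, 1.0]]
side 484.33816648910306 316.33112617664364 212.145770361572 [[-0.999, -0.011, 0.041, 0.547], [-0.039, 0.622, -0.782, 1.022], [-0.017, -0.783, -0.622, 0.853], [0.0, 0.0, 0.0, 1.0]]
{'time_s': 0.1, 'qpos': array([65.55204677, 18.43440711, -4.01659161, 83.16870364,  1.29608944,
       78.53912612, -3.26035709]), 'joint_velocities': array([ 0.00792924, -0.04713558, -0.03814141, -0.06443249, -0.10394676,
       -0.06406065, -0.0818249 ]), 'effort': array([-6.02317286e-04, -4.92572486e+01, -4.05899137e-01, -3.13400352e+01,
       -6.40489510e-02,  3.95426864e-02,  7.92841070e-05]), 'tool_pos': array([ 0.27708899, -0.58745928,  0.23256866]), 'tool_rot': array([-1.79903059e+02,  6.14124766e-03,  2.52584368e+01]), 'force': array([-0.16555097, -0.65564553,  0.25830572]), 'wrist_torque': array([ 0.00835525, -0.05058563,  0.01504213]), 'grasp_force': 0.0, 'grip_width': 0.08709693612344298}
```

View pics/top1.png

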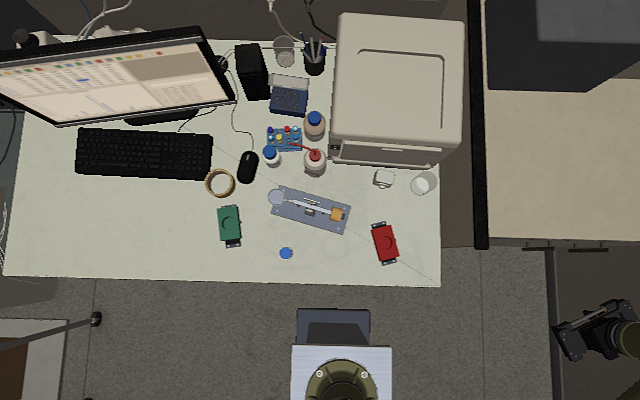

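View pics/side1.png

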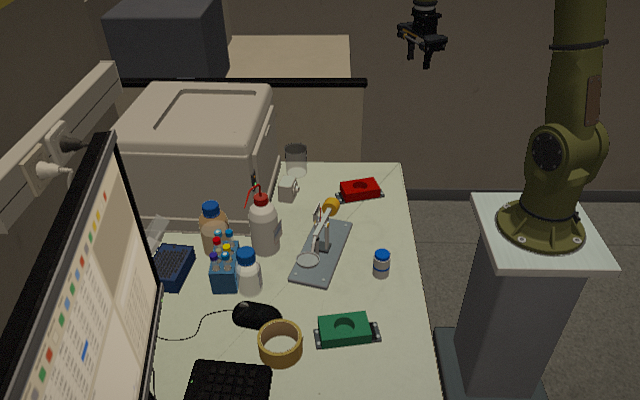

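Top: cartridge cap at (286,253), pan (277,197), brass weight (337,213), green receiver (229,226), red (385,243). Side: cartridge (382,262), pan (307,261), green hole ≈(345,323), red hole ≈(360,189).

```bash
python3 - <<'E'
from h import *
def mask(c,lo,hi,box):
    h=cv2.cvtColor(c['img'],cv2.COLOR_RGB2HSV);m=cv2.inRange(h,lo,hi);k=np.zeros_like(m);x0,y0,x1,y1=box;k[y0:y1,x0:x1]=m[y0:y1,x0:x1];return k
t=cam('top');s=cam('side')
def cen(m):
    cs,_=cv2.findContours(m,0,2);q=max(cs,key=cv2.contourArea);M=cv2.moments(cv2.convexHull(q));r=cv2.minAreaRect(q);return M['m10']/M['m00'],M['m01']/M['m00'],r
for nm,c,lo,hi,b,z in [('cap',t,(100,100,60),(125,255,255),(270,240,300,268),.07),('capS',s,(100,100,60),(125,255,255),(365,240,400,264),.067),
 ('green',t,(60,80,30),(90,255,255),(205,195,255,255),.04),('greenS',s,(60,80,30),(90,255,255),(300,300,390,360),.035),
 ('red',t,(0,150,60),(8,255,255),(360,215,410,270),.04),('redS',s,(0,150,60),(8,255,255),(330,170,390,205),.035),
 ('brass',t,(12,100,80),(28,255,255),(320,200,355,225),.1),
 ('base',t,(100,15,60),(125,110,170),(260,180,356,240),.014)]:
    u,v,r=cen(mask(c,lo,hi,b));print(nm,round(u,1),round(v,1),r,ray(c,u,v,z).round(4))
    if r[1][0]*r[1][1]>800: 
        P=np.array([ray(c,*p,z)[:2] for p in cv2.boxPoints(r)]);print(P.round(3).tolist(),np.degrees(np.arctan2(*(P[1]-P[0])[::-1])).round(1),[np.linalg.norm(P[i]-P[i-1]).round(3) for i in(1,2)])
print('pan t',ray(t,277,197,.081),'pan s',ray(s,307,261,.081))
c=np.hstack([cv2.resize(s['img'][180:300,270:400],None,fx=3,fy=3),cv2.resize(t['img'][175:295,255:385],None,fx=3,fy=3)])
cv2.imwrite('pics/a.png',c[:,:,::-1])
E
```

```text
cap 285.0 252.5 ((285.0, 252.5), (11.0, 10.0), 90.0) [0.4378 0.1862 0.07  ]
capS 381.9 254.4 ((382.0, 254.5), (11.0, 14.0), 90.0) [0.439  0.1909 0.067 ]
green 228.6 223.1 ((228.5648193359375, 223.0511932373047), (32.59870910644531, 20.03827476501465), 83.2901611328125) [0.5267 0.3732 0.04  ]
greenS 344.2 329.3 ((344.5692443847656, 329.05389404296875), (32.497100830078125, 51.97054672241211), 82.87498474121094) [0.5278 0.3845 0.035 ]
[[0.586, 0.351], [0.475, 0.331], [0.471, 0.415], [0.575, 0.433]] -169.6 [np.float64(0.113), np.float64(0.084)]
red 384.7 242.5 ((384.80511474609375, 242.49856567382812), (33.18783950805664, 20.126819610595703), 74.47589111328125) [ 0.4781 -0.1286  0.04  ]
redS 359.7 189.3 ((360.2870178222656, 189.1795196533203), (20.76390838623047, 38.98009490966797), 80.83765411376953) [ 0.4801 -0.1129  0.035 ]
[[0.538, -0.149], [0.424, -0.183], [0.421, -0.08], [0.529, -0.05]] -163.5 [np.float64(0.12), np.float64(0.103)]
brass 335.6 214.0 ((336.04718017578125, 214.08489990234375), (11.126204490661621, 13.049251556396484), 15.945395469665527) [0.5589 0.0329 0.1   ]
base 308.4 208.6 ((306.70062255859375, 208.11781311035156), (82.2232666015625, 28.724531173706055), 16.389541625976562) [0.5836 0.1193 0.014 ]
[[0.574, 0.268], [0.667, 0.245], [0.596, -0.019], [0.505, 0.006]] -13.7 [np.float64(0.096), np.float64(0.273)]
pan t [0.60955609 0.21698997 0.081     ] pan s [0.61208842 0.23112385 0.081     ]
```

View pics/a.png

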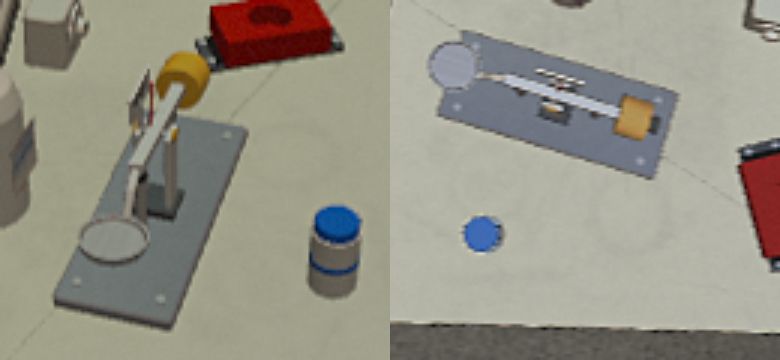

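Balance yaw ≈ -14.5°, pan up at about (0.613, 0.228, 0.076). Heading over the red receiver first for a close look on the way.

Emit:
{"api": "step_arm", "payload": {"delta_pos": [[0.945, -0.83, -0.1], [0.945, -0.83, -0.1], [0.945, -0.83, -0.1], [0.945, -0.83, -0.1], [0.945, -0.83, -0.1], [0.945, -0.83, -0.1]], "rot": [[0, 0, -0.58], [0, 0, -0.58], [0, 0, -0.58], [0, 0, -0.58], [0, 0, -0.58], [0, 0, -0.58]], "gripper": [1, 1, 1, 1, 1, 1]}}

```text
time_s: 0.95
tool_pos: [0.3776, -0.3567, 0.2537]
tool_rot: [180.0, 0.0, 75.1]
force: [-0.8, 0.2, -0.0]
grip_width: 0.0868
grasp_force: 0.0
```

```bash
cat >> h.py <<'E'
from scipy.spatial.transform import Rotation as Ro
def go(p,yaw):
    o=env.get_obs();R=Ro.from_euler('xyz',o['tool_rot'],degrees=True);T=Ro.from_euler('xyz',[180,0,yaw],degrees=True)
    print('t',round(o['time_s'],2),'at',o['tool_pos'].round(4),o['tool_rot'].round(1),'F',o['force'].round(1),'w',round(o['grip_width'],4),'d',(R.inv().apply(np.array(p)-o['tool_pos'])/.2).round(4),'r',((R.inv()*T).as_rotvec()/1.5).round(4))
E
python3 - <<'E'
from h import *
go([.43,-.14,.27],75)
E
```

```text
t 0.95 at [ 0.3776 -0.3567  0.2537] [180.    0.   75.1] F [-0.8  0.2 -0. ] w 0.0868 d [ 1.1143 -0.0252 -0.0823] r [0.0001 0.0006 0.0012]
```

Emit:
{"api": "step_arm", "payload": {"delta_pos": [[1.0, 0.03, -0.08], [1.0, 0.03, -0.08], [1.0, 0.03, -0.08], [1.0, 0.03, -0.08], [1.0, 0.03, -0.08]], "rot": [[0, 0, 0], [0, 0, 0], [0, 0, 0], [0, 0, 0], [0, 0, 0]], "gripper": [1, 1, 1, 1, 1]}}

```text
time_s: 1.58
tool_pos: [0.4346, -0.1661, 0.2696]
tool_rot: [180.0, 0.0, 75.0]
force: [-0.4, -0.3, 0.4]
grip_width: 0.0869
grasp_force: 0.0
```

```bash
python3 - <<'E'
from h import *
c=cam('wrist','w1.png');print(c['fx'],c['pose'].round(3).tolist());print(proj(c,[.478,-.125,.04]))
go([.43,.1,.27],75)
E
```

```text
323.1277391440109 [[0.966, -0.247, -0.076, 0.456], [-0.258, -0.923, -0.285, -0.088], [0.0, 0.294, -0.956, 0.42], [0.0, 0.0, 0.0, 1.0]]
(np.float64(346.93090505956064), np.float64(128.80426889008868))
t 1.62 at [ 0.4341 -0.1673  0.2693] [-180.     0.    74.9] F [-0.6 -0.6  0.5] w 0.0874 d [ 1.2852 -0.3676 -0.0043] r [-0.0003  0.0005 -0.001 ]
```

View pics/w1.png

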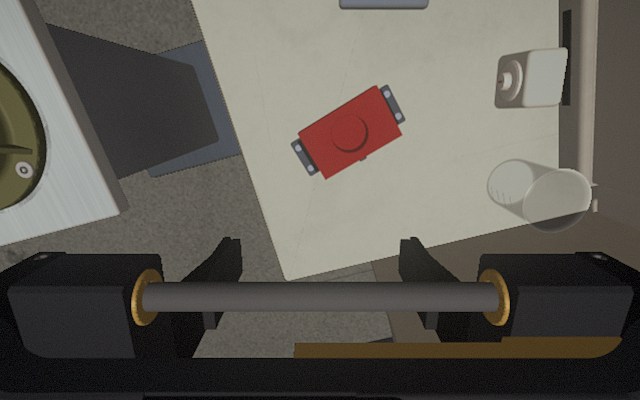

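The red receiver's hole rim shows at about (349,131), a bit short of the middle; camera calibration agrees with the top view. Moving on to view cartridge, pan and green.

Emit:
{"api": "step_arm", "payload": {"delta_pos": [[1.0, 0, 0], [1.0, 0, 0], [1.0, 0, 0], [1.0, 0, 0]], "rot": [[0, 0, 0], [0, 0, 0], [0, 0, 0], [0, 0, 0]], "gripper": [1, 1, 1, 1]}}

```text
time_s: 2.12
tool_pos: [0.4867, 0.0301, 0.2695]
tool_rot: [-180.0, -0.1, 75.2]
force: [0.5, -0.1, 0.3]
grip_width: 0.0872
grasp_force: 0.0
```

Emit:
{"api": "step_arm", "payload": {"delta_pos": [[0.35, 0, 0], [0.35, 0, 0], [0.35, 0, 0]], "rot": [[0, 0, 0], [0, 0, 0], [0, 0, 0]], "gripper": [1, 1, 1]}}

```text
time_s: 2.5
tool_pos: [0.5044, 0.0933, 0.2689]
tool_rot: [-179.9, 0.0, 75.0]
force: [-0.4, -0.7, -0.7]
grip_width: 0.0872
grasp_force: 0.0
```

```bash
python3 - <<'E'
from h import *
c=cam('wrist','w2.png');np.save('w2.npy',c,allow_pickle=True)
for p in([.438,.188,.07],[.613,.23,.076],[.527,.375,.04]):print(proj(c,p))
go([.438,.188,.2],75)
E
```

```text
(np.float64(234.59192774566532), np.float64(108.18308411718951))
(np.float64(393.3966774768953), np.float64(13.474780546191226))
(np.float64(265.4620424803652), np.float64(-117.18700919948714))
t 2.55 at [0.5044 0.0925 0.2689] [-1.799e+02  1.000e-01  7.490e+01] F [-0.  -0.2 -0.6] w 0.0871 d [ 0.3749 -0.4446  0.3446] r [-0.0006  0.0009 -0.0015]
```

View pics/w2.png

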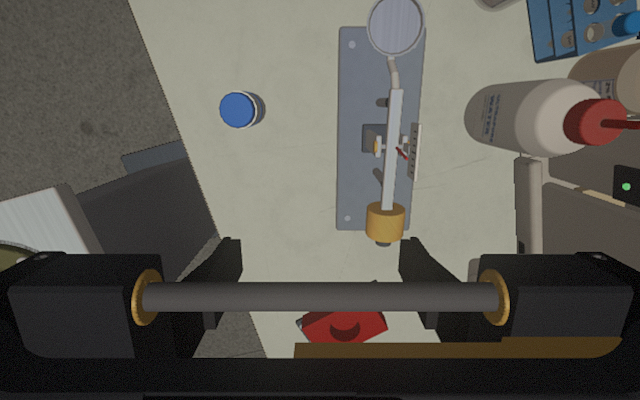

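Cap at (237,109), pan dish centre about (395,24), brass at (385,222); all near the predicted pixels.

```bash
python3 - <<'E'
from h import *
c=np.load('w2.npy',allow_pickle=True).item();h=cv2.cvtColor(c['img'],cv2.COLOR_RGB2HSV)
m=cv2.inRange(h,(100,120,60),(125,255,255));m[:,:215]=0;m[:,270:]=0;m[:85]=0;m[135:]=0
x,y,w,hh=cv2.boundingRect(m);print('cap',x,y,w,hh,ray(c,x+w/2-.5,y+hh/2-.5,.07).round(4))
g=cv2.cvtColor(c['img'],cv2.COLOR_RGB2GRAY)
def circ(g,box,r0,r1,z):
    x0,y0,x1,y1=box;q=cv2.HoughCircles(cv2.GaussianBlur(g[y0:y1,x0:x1],(3,3),0),cv2.HOUGH_GRADIENT,1,10,param1=80,param2=12,minRadius=r0,maxRadius=r1)
    for a in q[0][:4]: print(a[:2]+[x0,y0],a[2],ray(c,a[0]+x0,a[1]+y0,z).round(4))
print('pan');circ(g,(350,0,440,70),23,32,.081)
m=cv2.inRange(h,(100,20,60),(125,110,200));m[:,:330]=0;m[:,430:]=0;m[235:]=0;m[:25]=0
# base edges: left column ends
for v in(80,130,180,210): 
    u=np.flatnonzero(m[v]);print(v,u[0],u[-1],ray(c,u[0],v,.014).round(4),ray(c,u[-1],v,.014).round(4))
import cv2
c1=cv2.imread('pics/w1.png');print(c['img'][60:230:30,335:345,0].tolist())
E
python3 - <<'E'
import sys;sys.path.insert(0,'.')
import cv2
i=cv2.imread('pics/w1.png');r=i[80:185,285:415];print(r[51,:,2].tolist())
E
```

```text
cap 220 93 40 34 [0.4425 0.1854 0.07  ]
pan
[396.5  25.5] 27.0 [0.6126 0.2185 0.081 ]
80 341 418 [0.5556 0.1883 0.014 ] [0.6431 0.1648 0.014 ]
130 340 408 [0.5405 0.1326 0.014 ] [0.6213 0.1109 0.014 ]
180 340 409 [0.5252 0.0714 0.014 ] [0.611  0.0484 0.014 ]
210 345 406 [0.5218 0.0301 0.014 ] [0.5998 0.0092 0.014 ]
[[162, 163, 150, 107, 95, 111, 111, 112, 111, 108], [161, 168, 139, 91, 107, 104, 107, 108, 109, 107], [165, 154, 113, 95, 110, 113, 111, 111, 111, 107], [167, 143, 89, 105, 108, 109, 112, 109, 109, 112], [158, 121, 93, 111, 112, 111, 112, 110, 110, 110], [147, 108, 106, 112, 113, 113, 112, 111, 115, 111]]
[169, 170, 170, 169, 172, 169, 171, 171, 172, 173, 171, 171, 175, 161, 129, 107, 118, 137, 144, 144, 142, 143, 142, 145, 142, 143, 141, 141, 142, 140, 143, 141, 144, 142, 141, 138, 142, 142, 144, 145, 143, 143, 142, 142, 141, 143, 137, 139, 142, 141, 142, 141, 142, 143, 142, 141, 143, 139, 142, 143, 141, 141, 142, 140, 143, 141, 146, 143, 144, 138, 140, 139, 144, 141, 140, 139, 140, 141, 142, 148, 128, 85, 88, 121, 146, 143, 142, 142, 143, 143, 143, 141, 144, 142, 143, 142, 143, 142, 143, 141, 143, 142, 142, 144, 143, 142, 140, 143, 143, 142, 140, 140, 143, 141, 140, 152, 165, 173, 172, 171, 172, 172, 170, 170, 171, 172, 173, 170, 169, 169]
```

Emit:
{"api": "step_arm", "payload": {"delta_pos": [[0.372, -0.434, 0.745], [0.372, -0.434, 0.745], [0.372, -0.434, 0.745], [0.372, -0.434, 0.745], [0.372, -0.434, 0.745], [0.372, -0.434, 0.745]], "rot": [[0, 0, 0], [0, 0, 0], [0, 0, 0], [0, 0, 0], [0, 0, 0], [0, 0, 0]], "gripper": [1, 1, 1, 1, 1, 1]}}

```text
time_s: 3.3
tool_pos: [0.4414, 0.1882, 0.1218]
tool_rot: [179.9, -0.0, 74.9]
force: [0.5, -0.0, -0.6]
grip_width: 0.0871
grasp_force: 0.0
```

```bash
python3 - <<'E'
from h import *
go([.440,.187,.041],75)
c=cam('wrist','w3.png');print(proj(c,[.44,.187,.07]),proj(c,[.613,.222,.081]),proj(c,[.527,.378,.04]))
E
```

```text
t 3.3 at [0.4414 0.1882 0.1218] [179.9  -0.   74.9] F [ 0.5 -0.  -0.6] w 0.0871 d [-0.0078 -0.0061  0.404 ] r [ 0.0017 -0.0004 -0.0012]
(np.float64(317.8989430061433), np.float64(229.5613277751838)) (np.float64(594.0438992106867), np.float64(108.01193043685657)) (np.float64(376.8360196855064), np.float64(-125.19005839906623))
```

View pics/w3.png

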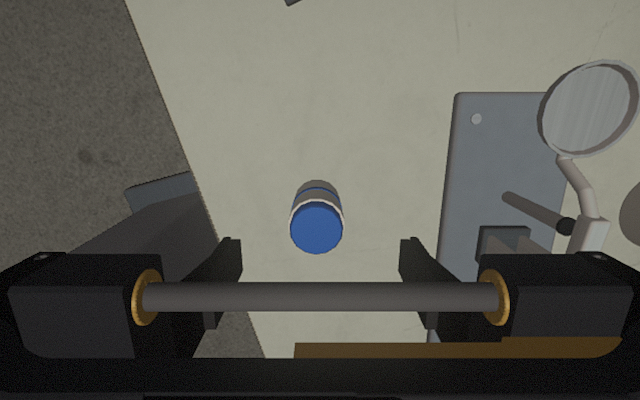

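Cap centre at (316,229), within 2 px (<1 mm) of prediction; pan centre about (589,108). Descend and grip.

Emit:
{"api": "step_arm", "payload": {"delta_pos": [[-0.006, -0.01, 0.25], [-0.006, -0.01, 0.4], [-0.006, -0.01, 0.4], [-0.006, -0.01, 0.4], [-0.006, -0.01, 0.4], [-0.006, -0.01, 0.4], [-0.006, -0.01, 0.4], [-0.006, -0.01, 0.4]], "rot": [[0, 0, 0], [0, 0, 0], [0, 0, 0], [0, 0, 0], [0, 0, 0], [0, 0, 0], [0, 0, 0], [0, 0, 0]], "gripper": [1, 1, 1, 1, -1, -1, -1, -1], "squeeze": 20}}

```text
time_s: 4.35
tool_pos: [0.4371, 0.1891, 0.0407]
tool_rot: [180.0, 0.0, 75.1]
force: [0.9, -0.1, -0.2]
grip_width: 0.055
grasp_force: 0.0
```

Emit:
{"api": "step_arm", "payload": {"delta_pos": [[0, 0, 0], [0, 0, 0]], "rot": [[0, 0, 0], [0, 0, 0]], "gripper": [-1, -1]}}

```text
time_s: 4.6
tool_pos: [0.4373, 0.1891, 0.0406]
tool_rot: [180.0, -0.0, 75.1]
force: [1.4, 0.1, 0.2]
grip_width: 0.0387
grasp_force: 20.0
```

Emit:
{"api": "step_arm", "payload": {"delta_pos": [[0, 0, -0.1], [0, 0, -0.35], [0, 0, -0.65], [0, 0, -0.65], [0, 0, -0.65]], "rot": [[0, 0, 0], [0, 0, 0], [0, 0, 0], [0, 0, 0], [0, 0, 0]], "gripper": [-1, -1, -1, -1, -1]}}

```text
time_s: 5.22
tool_pos: [0.4364, 0.1885, 0.1696]
tool_rot: [-180.0, 0.1, 75.1]
force: [-0.3, -0.2, -2.3]
grip_width: 0.039
grasp_force: 20.0
```

```bash
python3 - <<'E'
from h import *
go([.612,.222,.167],75)
c=cam('wrist','w4.png');t=cam('top');s=cam('side')
print('wash cap',ray(t,315,155,.2),'wash side base',ray(s,265,252,0),'wash sidecap',ray(s,261,198,.17),'reag',ray(t,270,153,.123),ray(s,246,252,.123))
g=cv2.cvtColor(c['img'],cv2.COLOR_RGB2GRAY)
print(proj(c,[.612,.222,.081]))
h=cv2.cvtColor(c['img'],cv2.COLOR_RGB2HSV);m=cv2.inRange(h,(100,120,60),(125,255,255));m[:200]=0;m[:,:250]=0;m[:,390:]=0
print(cv2.boundingRect(m))
E
```

```text
t 5.22 at [0.4364 0.1885 0.1696] [-1.80e+02  1.00e-01  7.51e+01] F [-0.3 -0.2 -2.3] w 0.039 d [0.3877 0.8055 0.0119] r [-0.0005  0.0009  0.001 ]
wash cap [0.71668736 0.10020239 0.2       ] wash side base [0.72870633 0.117412   0.        ] wash sidecap [0.7245726  0.11287506 0.17      ] reag [0.73941468 0.23959473 0.123     ] [0.74448047 0.24877473 0.123     ]
(np.float64(546.5649109288588), np.float64(106.34576629349455))
(282, 224, 76, 110)
```

View pics/w4.png

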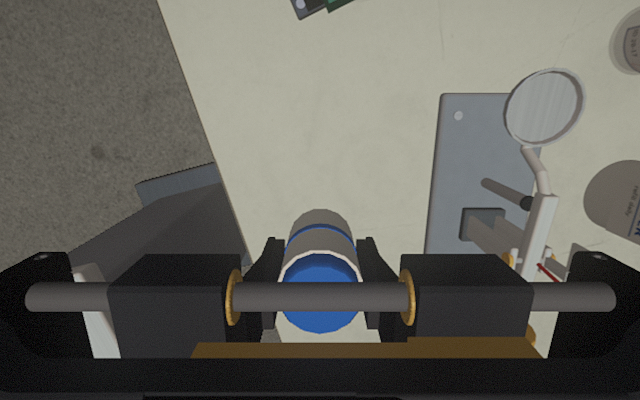

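Cartridge hangs upright in the fingers; pan rim centre at (543,107), i.e. about (0.610, 0.222). Moving over the pan.

Emit:
{"api": "step_arm", "payload": {"delta_pos": [[0.195, 0.4, 0], [0.39, 0.795, 0], [0.39, 0.795, 0.03], [0.39, 0.795, 0.08], [0.39, 0.795, 0.08], [0.39, 0.795, 0.08]], "rot": [[0, 0, 0], [0, 0, 0], [0, 0, 0], [0, 0, 0], [0, 0, 0], [0, 0, 0]], "gripper": [-1, -1, -1, -1, -1, -1]}}

```text
time_s: 6.12
tool_pos: [0.6095, 0.2238, 0.1545]
tool_rot: [-180.0, 0.1, 75.2]
force: [-0.5, 0.0, -1.8]
grip_width: 0.0391
grasp_force: 20.0
```

```bash
python3 - <<'E'
from h import *
go([.610,.222,.122],75);o=env.get_obs()
c=cam('wrist');s=cam('side')
p=o['tool_pos']
print('wrist: cap',proj(c,p+[0,0,.029]),'pan',proj(c,[.610,.222,.081]),'side pan',proj(s,[.61,.222,.081]),'cap',proj(s,p+[0,0,.029]),'bot',proj(s,p-[0,0,.041]))
a=cv2.resize(c['img'][140:340,220:420],None,fx=2,fy=2);b=cv2.resize(s['img'][190:290,260:360],None,fx=4,fy=4)
cv2.imwrite('pics/b.png',np.hstack([a,b])[:,:,::-1])
E
```

```text
t 6.12 at [0.6095 0.2238 0.1545] [-1.80e+02  1.00e-01  7.52e+01] F [-0.5  0.  -1.8] w 0.0391 d [-0.008   0.0049  0.1627] r [-0.0002  0.0006  0.002 ]
wrist: cap (np.float64(319.4016458698317), np.float64(296.8103343239528)) pan (np.float64(320.97382893683), np.float64(218.5037926467001)) side pan (np.float64(308.1249603607253), np.float64(258.2175694569294)) cap (np.float64(307.0093524649936), np.float64(224.35648002992707)) bot (np.float64(307.9138009575356), np.float64(248.29096465522832))
```

View pics/b.png

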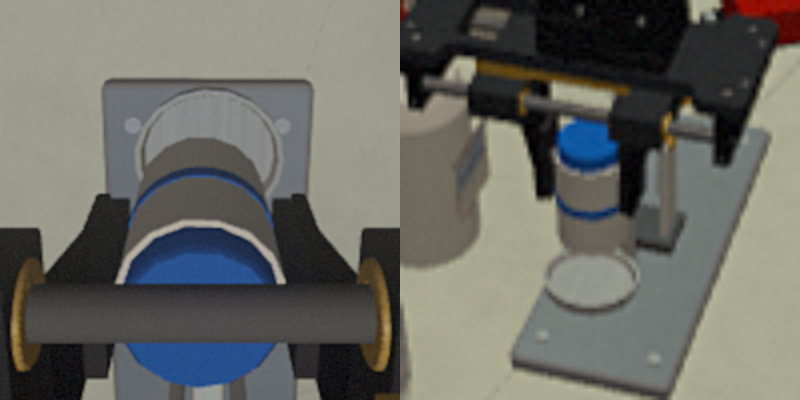

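Wrist crop: pan ring centred at column ≈324, cartridge bottom ≈323.7, far rim at row 185, cartridge front-bottom edge at row 208. Side: pan centre (308,260). Checking the fore-aft fit numerically.

```bash
python3 - <<'E'
from h import *
o=env.get_obs();c=cam('wrist');p=o['tool_pos'];tx=np.array([np.cos(np.radians(75.2)),np.sin(np.radians(75.2)),0])
for d in(0,.001,-.002):print(d,'front bottom',proj(c,p-[0,0,.041]+tx*(.02+d)),'cap bottom row',proj(c,p+[0,0,.029]-tx*(.0185-d)))
for y in(.218,.220,.222,.224,.226):print(y,proj(c,np.array([.610,y,.0835])+tx*.028))
E
```

```text
0 front bottom (np.float64(319.4146292322577), np.float64(203.92099988617122)) cap bottom row (np.float64(319.55642978153486), np.float64(332.4184898179914))
0.001 front bottom (np.float64(319.41196844953555), np.float64(202.38712400605797)) cap bottom row (np.float64(319.55303804786485), np.float64(330.5579515064919))
-0.002 front bottom (np.float64(319.419927509505), np.float64(206.97532657283935)) cap bottom row (np.float64(319.56317227176373), np.float64(336.11708841274134))
0.218 (np.float64(321.19368731158016), np.float64(187.4101572941876))
0.22 (np.float64(320.4739817070892), np.float64(184.77411189285192))
0.222 (np.float64(319.7506931081936), np.float64(182.1249431590532))
0.224 (np.float64(319.02379469166607), np.float64(179.46255284811366))
0.226 (np.float64(318.29325936586844), np.float64(176.7868417322552))
```

Emit:
{"api": "step_arm", "payload": {"delta_pos": [[-0.004, 0, 0.06], [-0.004, 0, 0.12], [-0.004, 0, 0.15], [-0.004, 0, 0.165], [-0.004, 0, 0.175], [-0.004, 0, 0.18], [-0.004, 0, 0.18]], "rot": [[0, 0, 0], [0, 0, 0], [0, 0, 0], [0, 0, 0], [0, 0, 0], [0, 0, 0], [0, 0, 0]], "gripper": [-1, -1, -1, -1, -1, -1, -1]}}

```text
time_s: 7.15
tool_pos: [0.6107, 0.2229, 0.1187]
tool_rot: [180.0, -0.0, 75.1]
force: [0.6, -0.0, -1.4]
grip_width: 0.0389
grasp_force: 20.0
```

```bash
python3 - <<'E'
from h import *
go([.610,.222,.117],75);f=[env.get_obs()['force'][2] for _ in range(5)];print(f)
c=cam('wrist');s=cam('side')
a=cv2.resize(c['img'][140:340,220:420],None,fx=2,fy=2);b=cv2.resize(s['img'][190:290,260:360],None,fx=4,fy=4)
cv2.imwrite('pics/c.png',np.hstack([a,b])[:,:,::-1])
E
```

```text
t 7.15 at [0.6107 0.2229 0.1187] [180.   -0.   75.1] F [ 0.6 -0.  -1.4] w 0.0389 d [-0.0054 -0.0021  0.0086] r [ 0.0002 -0.0001  0.0012]
[np.float64(-1.3906383573380399), np.float64(-1.3906383573380399), np.float64(-1.3906383573380399), np.float64(-1.3906383573380399), np.float64(-1.3906383573380399)]
```

View pics/c.png

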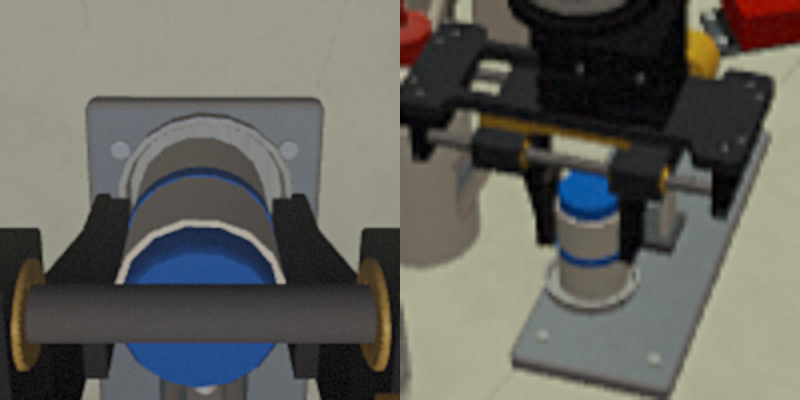

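Cartridge is just over the floor inside the rim, ~1.5 mm toward -x of centre; nudging and lowering 2 mm.

Emit:
{"api": "step_arm", "payload": {"delta_pos": [[0, 0.007, 0.003], [0, 0.007, 0.006], [0, 0.007, 0.01], [0, 0.007, 0.01], [0, 0.007, 0.01]], "rot": [[0, 0, 0], [0, 0, 0], [0, 0, 0], [0, 0, 0], [0, 0, 0]], "gripper": [-1, -1, -1, -1, -1]}}

```text
time_s: 7.88
tool_pos: [0.6119, 0.2225, 0.1166]
tool_rot: [180.0, 0.0, 75.1]
force: [-1.5, -0.5, 0.8]
grip_width: 0.0388
grasp_force: 20.0
```

Emit:
{"api": "step_arm", "payload": {"delta_pos": [[0, 0, 0.004], [0, 0, 0.008], [0, 0, 0.008]], "rot": [[0, 0, 0], [0, 0, 0], [0, 0, 0]], "gripper": [-1, -1, -1]}}

```text
time_s: 8.25
tool_pos: [0.6118, 0.2223, 0.1148]
tool_rot: [-180.0, 0.0, 75.1]
force: [-1.6, -0.3, 0.5]
grip_width: 0.0393
grasp_force: 20.0
```

Emit:
{"api": "step_arm", "payload": {"delta_pos": [[0, 0, 0], [0, 0, 0], [0, 0, 0], [0, 0, 0], [0, 0, 0], [0, 0, 0], [0, 0, 0]], "rot": [[0, 0, 0], [0, 0, 0], [0, 0, 0], [0, 0, 0], [0, 0, 0], [0, 0, 0], [0, 0, 0]], "gripper": [-0.08, -0.05, 0, 0.1, 0.3, 0.5, 0.5], "squeeze": 5}}

```text
time_s: 9.12
tool_pos: [0.6119, 0.2225, 0.1149]
tool_rot: [180.0, 0.0, 75.1]
force: [1.1, 0.4, 0.8]
grip_width: 0.0631
grasp_force: 0.0
```

Emit:
{"api": "step_arm", "payload": {"delta_pos": [[0, 0, -0.1], [0, 0, -0.25], [0, 0, -0.5], [0, 0, -0.75], [-0.4, 0, -0.75], [-0.4, 0, -0.75], [-0.4, 0, -0.75]], "rot": [[0, 0, 0], [0, 0, 0], [0, 0, 0], [0, 0, 0], [0, 0, 0], [0, 0, 0], [0, 0, 0]], "gripper": [0.5, 0.5, 0.5, 0.5, 0.5, 0.5, 0.5]}}

```text
time_s: 10.0
tool_pos: [0.5918, 0.1434, 0.2665]
tool_rot: [179.9, 0.0, 74.9]
force: [0.0, 0.3, 1.5]
grip_width: 0.0657
grasp_force: 0.0
```

```bash
python3 - <<'E'
from h import *
go([.610,.222,.117],75)
c=cam('wrist');s=cam('side')
np.save('s1.npy',s,allow_pickle=True)
a=c['img'][0:260,200:560];b=cv2.resize(s['img'][180:300,270:370],None,fx=3,fy=3)
b=b[:260*1] if 0 else b
a=cv2.copyMakeBorder(a,0,100,0,0,cv2.BORDER_CONSTANT)
cv2.imwrite('pics/d.png',np.hstack([a,b])[:,:,::-1])
E
```

```text
t 10.0 at [0.5918 0.1434 0.2665] [179.9   0.   74.9] F [0.  0.3 1.5] w 0.0657 d [ 0.4035 -0.0164  0.7473] r [ 0.0016  0.0003 -0.001 ]
```

View pics/d.png

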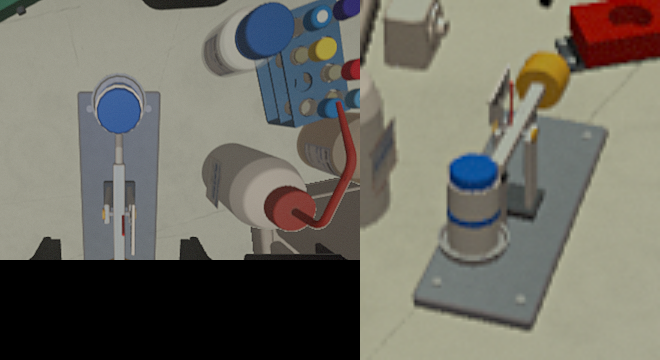

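The cartridge stands in the pan, cap at side crop (475,170). That was the 10th picture, so from here on I work by numbers. Let the beam settle 4 s.

Emit:
{"api": "step_arm", "payload": {"delta_pos": [[0, 0, 0], [0, 0, 0], [0, 0, 0], [0, 0, 0], [0, 0, 0], [0, 0, 0], [0, 0, 0], [0, 0, 0], [0, 0, 0], [0, 0, 0], [0, 0, 0], [0, 0, 0], [0, 0, 0], [0, 0, 0], [0, 0, 0], [0, 0, 0], [0, 0, 0], [0, 0, 0], [0, 0, 0], [0, 0, 0]], "rot": [[0, 0, 0], [0, 0, 0], [0, 0, 0], [0, 0, 0], [0, 0, 0], [0, 0, 0], [0, 0, 0], [0, 0, 0], [0, 0, 0], [0, 0, 0], [0, 0, 0], [0, 0, 0], [0, 0, 0], [0, 0, 0], [0, 0, 0], [0, 0, 0], [0, 0, 0], [0, 0, 0], [0, 0, 0], [0, 0, 0]], "gripper": [0.5, 0.5, 0.5, 0.5, 0.5, 0.5, 0.5, 0.5, 0.5, 0.5, 0.5, 0.5, 0.5, 0.5, 0.5, 0.5, 0.5, 0.5, 0.5, 0.5]}}

```text
time_s: 12.6
tool_pos: [0.5913, 0.1452, 0.2649]
tool_rot: [-180.0, 0.0, 75.1]
force: [-0.1, 0.5, -0.1]
grip_width: 0.0654
grasp_force: 0.0
```

Emit:
{"api": "step_arm", "payload": {"delta_pos": [[0, 0, 0], [0, 0, 0], [0, 0, 0], [0, 0, 0], [0, 0, 0], [0, 0, 0], [0, 0, 0], [0, 0, 0], [0, 0, 0], [0, 0, 0], [0, 0, 0], [0, 0, 0], [0, 0, 0], [0, 0, 0], [0, 0, 0], [0, 0, 0], [0, 0, 0], [0, 0, 0], [0, 0, 0], [0, 0, 0]], "rot": [[0, 0, 0], [0, 0, 0], [0, 0, 0], [0, 0, 0], [0, 0, 0], [0, 0, 0], [0, 0, 0], [0, 0, 0], [0, 0, 0], [0, 0, 0], [0, 0, 0], [0, 0, 0], [0, 0, 0], [0, 0, 0], [0, 0, 0], [0, 0, 0], [0, 0, 0], [0, 0, 0], [0, 0, 0], [0, 0, 0]], "gripper": [0.5, 0.5, 0.5, 0.5, 0.5, 0.5, 0.5, 0.5, 0.5, 0.5, 0.5, 0.5, 0.5, 0.5, 0.5, 0.5, 0.5, 0.5, 0.5, 0.5]}}

```text
time_s: 15.1
tool_pos: [0.5913, 0.1452, 0.2649]
tool_rot: [-180.0, 0.0, 75.1]
force: [-0.8, -0.4, 0.0]
grip_width: 0.0656
grasp_force: 0.0
```

```bash
python3 - <<'E'
from h import *
def bl(img,lo,hi,b):
    h=cv2.cvtColor(img,cv2.COLOR_RGB2HSV);m=cv2.inRange(h,lo,hi);x0,y0,x1,y1=b;cs,_=cv2.findContours(m[y0:y1,x0:x1],0,2);q=max(cs,key=cv2.contourArea);x,y,w,hh=cv2.boundingRect(q);M=cv2.moments(q);return (M['m10']/M['m00']+x0,M['m01']/M['m00']+y0,(x+x0,y+y0,w,hh))
B=((12,120,80),(28,255,255),(310,190,350,225));K=((100,120,60),(125,255,255),(285,215,330,250))
s=cam('side');c=cam('wrist')
rd=lambda f:cv2.imread(f)[:,:,::-1].copy()
print('brass before',bl(rd('pics/side1.png'),*B),'t10',bl(np.load('s1.npy',allow_pickle=True).item()['img'],*B),'now',bl(s['img'],*B))
print('cap t10',bl(np.load('s1.npy',allow_pickle=True).item()['img'],*K),'now',bl(s['img'],*K))
b=np.array([.5815,.110,.095]);yv=np.array([.252,.968,0])
for a in(-.1,.1):
    # side expectations
    y=.110*np.cos(a)-.03*np.sin(a);z=-.11*np.sin(a)-.03*np.cos(a)
    pan=b+yv*y+[0,0,z];print(a,'pan',pan,'cap top side',proj(s,pan+[0,0,.07]+yv*.07*np.sin(a)),'wrist',proj(c,pan+[0,0,.07]+yv*.07*np.sin(a)))
x=bl(c['img'],(100,120,60),(125,255,255),(290,60,350,150));print('wrist cap',x)
print(env.get_obs()['time_s'])
E
```

```text
brass before (331.287962962963, 204.76111111111112, (322, 197, 18, 19)) t10 (331.2824074074074, 204.7722222222222, (322, 197, 18, 19)) now (331.28360957642724, 204.80662983425415, (322, 197, 18, 19))
cap t10 (307.325786163522, 236.874213836478, (300, 231, 16, 12)) now (307.325786163522, 236.874213836478, (300, 231, 16, 12))
-0.1 pan [0.60983626 0.21884721 0.07613155] cap top side (np.float64(308.4136096202923), np.float64(233.89338514368063)) wrist (np.float64(318.3767696807513), np.float64(117.05796638057897))
0.1 pan [0.60832677 0.21304888 0.0541682 ] cap top side (np.float64(307.6044994765996), np.float64(243.56833299190856)) wrist (np.float64(318.42988474989596), np.float64(106.38396298019336))
wrist cap (320.5070837583588, 112.95103706222373, (299, 91, 44, 45))
15.2
```

The brass weight has not moved (331.3, 204.8 in all three), so the pan stays fully up: fresh, green receiver. The cartridge leans 0.1 rad with the pan, so I'll tilt the tool to match when regripping.

```bash
python3 - <<'E'
from h import *
o=env.get_obs();c=cam('wrist')
cap=ray(c,320.5,113,.1457);up=np.array([-.0252,-.0966,.995]);print('cap',cap,'expected .610 .214')
T=cap-.029*up;print('TCP target',T)
p=o['tool_pos'];R=Ro.from_euler('xyz',o['tool_rot'],degrees=True)
pre=T+.05*up
print('pre',(R.inv().apply(pre-p)/.2).round(3),'final',(R.inv().apply(T-p)/.2).round(3))
E
```

```text
cap [0.61054254 0.21468634 0.1457    ] expected .610 .214
TCP target [0.61127334 0.21748774 0.116845  ]
pre [0.35  0.004 0.492] final [0.375 0.004 0.74 ]
```

Emit:
{"api": "step_arm", "payload": {"delta_pos": [[0.175, 0.004, 0.1], [0.35, 0.004, 0.3], [0.35, 0.004, 0.48], [0.35, 0.004, 0.492], [0.358, 0.004, 0.575], [0.367, 0.004, 0.66], [0.375, 0.004, 0.74], [0.375, 0.004, 0.74], [0.375, 0.004, 0.74]], "rot": [[0, 0.0667, 0], [0, 0.0667, 0], [0, 0.0667, 0], [0, 0.0667, 0], [0, 0.0667, 0], [0, 0.0667, 0], [0, 0.0667, 0], [0, 0.0667, 0], [0, 0.0667, 0]], "gripper": [0.6, 0.6, 0.6, 0.6, 0.6, 0.6, 0.6, 0.6, 0.6]}}

```text
time_s: 16.38
tool_pos: [0.6116, 0.2177, 0.1173]
tool_rot: [180.0, -5.8, 75.1]
force: [0.5, 0.4, 0.6]
grip_width: 0.0698
grasp_force: 0.0
```

```bash
python3 - <<'E'
from h import *
go([.6113,.2175,.1168],75)
E
```

```text
t 16.38 at [0.6116 0.2177 0.1173] [180.   -5.8  75.1] F [0.5 0.4 0.6] w 0.0698 d [-0.0014 -0.0014  0.0023] r [ 0.0002 -0.067   0.0012]
```

Emit:
{"api": "step_arm", "payload": {"delta_pos": [[0, 0, 0], [0, 0, 0], [0, 0, 0], [0, 0, 0], [0, 0, 0], [0, 0, 0]], "rot": [[0, 0, 0], [0, 0, 0], [0, 0, 0], [0, 0, 0], [0, 0, 0], [0, 0, 0]], "gripper": [0.1, -1, -1, -1, -1, -1], "squeeze": 15}}

```text
time_s: 17.12
tool_pos: [0.6114, 0.2174, 0.117]
tool_rot: [180.0, -5.7, 75.1]
force: [-0.1, -0.8, 2.3]
grip_width: 0.0388
grasp_force: 15.0
```

Emit:
{"api": "step_arm", "payload": {"delta_pos": [[0, 0, -0.1], [0, 0, -0.2], [0, 0, -0.3], [0, 0, -0.3], [0, 0, -0.3]], "rot": [[0, 0, 0], [0, 0, 0], [0, -0.0667, 0], [0, -0.0667, 0], [0, -0.0667, 0]], "gripper": [-1, -1, -1, -1, -1]}}

```text
time_s: 17.75
tool_pos: [0.6097, 0.2116, 0.1765]
tool_rot: [-180.0, -0.0, 75.1]
force: [0.4, 0.3, -1.6]
grip_width: 0.0385
grasp_force: 15.0
```

```bash
python3 - <<'E'
from h import *
go([.55,.28,.18],75)
E
```

```text
t 17.75 at [0.6097 0.2116 0.1765] [-180.    -0.    75.1] F [ 0.4  0.3 -1.6] w 0.0385 d [ 0.2539 -0.3761 -0.0174] r [-0.     -0.0005  0.0015]
```

Emit:
{"api": "step_arm", "payload": {"delta_pos": [[0.1, -0.2, -0.12], [0.2, -0.4, -0.12], [0.293, -0.61, -0.12], [0.293, -0.61, -0.12], [0.293, -0.61, -0.12], [0.293, -0.61, -0.12]], "rot": [[0, 0, 0], [0, 0, 0], [0, 0, 0], [0, 0, 0], [0, 0, 0], [0, 0, 0]], "gripper": [-1, -1, -1, -1, -1, -1]}}

```text
time_s: 18.5
tool_pos: [0.5082, 0.2978, 0.2]
tool_rot: [-180.0, 0.0, 74.9]
force: [1.4, -0.5, -1.1]
grip_width: 0.0391
grasp_force: 15.0
```

```bash
cat > hole.py <<'E'
from h import *
go([.527,.377,.1],75)
c=cam('wrist','wg%d.png'%int(env.get_obs()['time_s']*100));h=cv2.cvtColor(c['img'],cv2.COLOR_RGB2HSV)
m=cv2.inRange(h,(60,60,20),(95,255,255));cs,_=cv2.findContours(m,0,2);q=max(cs,key=cv2.contourArea);hull=cv2.convexHull(q)
print('bbox',cv2.boundingRect(q),cv2.contourArea(q))
r=cv2.minAreaRect(q);P=np.array([ray(c,*p,.04) for p in cv2.boxPoints(r)]);print('corners',P[:,:2].round(4).tolist(),'cen',P.mean(0).round(4),[np.linalg.norm(P[i]-P[i-1]).round(3) for i in(1,2)])
# rectify the z=.04 plane at 0.5 mm/px and find circle
o=ray(c,*r[0],.04)[:2];S=2000;N=320
w=np.array([[o[0]-.08,o[1]-.08],[o[0]+.08,o[1]-.08],[o[0]+.08,o[1]+.08],[o[0]-.08,o[1]+.08]])
src=np.float32([proj(c,[*a,.04]) for a in w]);H=cv2.getPerspectiveTransform(src,np.float32([[0,0],[N,0],[N,N],[0,N]]))
g=cv2.warpPerspective(c['img'],H,(N,N))[:,:,1]
k=cv2.HoughCircles(cv2.GaussianBlur(g,(5,5),0),cv2.HOUGH_GRADIENT,1,4,param1=60,param2=10,minRadius=37,maxRadius=48)
if k is not None:
    for a in k[0][:5]:print('hole',(o-.08+a[:2]/S).round(4),'r mm',a[2]/2)
E
python3 hole.py
```

```text
t 18.5 at [0.5082 0.2978 0.2   ] [-180.     0.    74.9] F [ 1.4 -0.5 -1.1] w 0.0391 d [ 0.4072 -0.012   0.4996] r [-0.0003  0.0004 -0.0009]
bbox (255, 44, 129, 113) 7943.5
corners [[0.4719, 0.3973], [0.5734, 0.4146], [0.5898, 0.3542], [0.483, 0.3329]] cen [0.5295 0.3747 0.04  ] [np.float64(0.103), np.float64(0.063)]
hole [0.5283 0.3751] r mm 19.45
hole [0.5268 0.3731] r mm 19.25
hole [0.5253 0.3751] r mm 18.7
hole [0.5313 0.3721] r mm 23.15
hole [0.5303 0.3781] r mm 23.15
```

Green block centre (0.5295, 0.3747) with size 103×63 mm matching, hole circle at (0.528, 0.375). Going over it.

Emit:
{"api": "step_arm", "payload": {"delta_pos": [[0.2, 0, 0.15], [0.399, 0, 0.35], [0.399, 0, 0.5], [0.399, 0, 0.535], [0.399, 0, 0.535], [0.399, 0, 0.535]], "rot": [[0, 0, 0], [0, 0, 0], [0, 0, 0], [0, 0, 0], [0, 0, 0], [0, 0, 0]], "gripper": [-1, -1, -1, -1, -1, -1]}}

```text
time_s: 19.3
tool_pos: [0.5288, 0.3767, 0.0954]
tool_rot: [179.9, -0.1, 75.0]
force: [-1.5, -0.1, -2.0]
grip_width: 0.0386
grasp_force: 15.0
```

```bash
python3 - <<'E'
from h import *
go([.529,.3748,.08],75);p=env.get_obs()['tool_pos']
c=cam('wrist','w5.png')
tx=np.array([.26,.966,0]);ty=np.array([.966,-.26,0])
print('expect front bottom',proj(c,p-[0,0,.041]+tx*.02),'cap low',proj(c,p+[0,0,.029]-tx*.0185),'hole far',proj(c,np.array([.529,.3748,.04])+tx*.0215),'L/R cart mid',[np.round(proj(c,p+[0,0,-.035]+s*ty*.02),1) for s in(-1,1)])
h=cv2.cvtColor(c['img'],cv2.COLOR_RGB2HSV)
# column profile: hue/sat/val up the middle column
for v in range(150,250,4):print(v,h[v,320].tolist(),end=' ')
print()
x=h[:,:,1]<90
for v in(205,212,220):
  r=c['img'][v].astype(int);print(v,[ (u,r[u].tolist()) for u in range(262,384,6)])
m=cv2.inRange(h,(60,60,20),(95,255,255));print(cv2.boundingRect(m))
E
```

```text
t 19.3 at [0.5288 0.3767 0.0954] [ 1.799e+02 -1.000e-01  7.500e+01] F [-1.5 -0.1 -2. ] w 0.0386 d [-0.009   0.0033  0.0768] r [ 0.0014 -0.0011  0.0003]
expect front bottom (np.float64(319.4581409681494), np.float64(204.0247641088632)) cap low (np.float64(319.4787586334128), np.float64(332.3735867580739)) hole far (np.float64(320.49981567188416), np.float64(197.91661695352533)) L/R cart mid [array([287.3, 237.5]), array([351.5, 237.6])]
150 [28, 24, 162] 154 [28, 22, 160] 158 [32, 24, 159] 162 [26, 25, 161] 166 [28, 24, 160] 170 [62, 67, 53] 174 [67, 54, 61] 178 [74, 97, 100] 182 [77, 94, 103] 186 [75, 104, 101] 190 [75, 99, 106] 194 [75, 102, 103] 198 [74, 100, 99] 202 [76, 102, 103] 206 [71, 63, 97] 210 [20, 26, 89] 214 [20, 26, 89] 218 [27, 25, 90] 222 [107, 164, 73] 226 [111, 36, 98] 230 [13, 27, 86] 234 [25, 17, 89] 238 [21, 21, 86] 242 [23, 27, 86] 246 [20, 29, 105] 
205 [(262, [64, 106, 85]), (268, [64, 101, 82]), (274, [64, 105, 83]), (280, [62, 104, 86]), (286, [62, 103, 82]), (292, [63, 102, 82]), (298, [56, 90, 71]), (304, [58, 99, 81]), (310, [60, 104, 84]), (316, [51, 99,
[... 474 characters left out ...]
 [87, 84, 77]), (328, [87, 84, 77]), (334, [85, 83, 77]), (340, [58, 98, 78]), (346, [58, 97, 75]), (352, [58, 99, 80]), (358, [59, 100, 79]), (364, [62, 102, 81]), (370, [62, 101, 78]), (376, [61, 102, 79]), (382, [61, 102, 79])]
220 [(262, [62, 103, 84]), (268, [63, 105, 83]), (274, [62, 103, 83]), (280, [59, 102, 82]), (286, [59, 102, 83]), (292, [51, 90, 72]), (298, [93, 87, 84]), (304, [89, 85, 79]), (310, [91, 88, 80]), (316, [85, 84, 79]), (322, [78, 79, 77]), (328, [92, 87, 77]), (334, [83, 82, 75]), (340, [80, 77, 73]), (346, [84, 89, 81]), (352, [61, 103, 82]), (358, [57, 99, 81]), (364, [56, 99, 77]), (370, [56, 98, 76]), (376, [58, 99, 78]), (382, [59, 102, 81])]
(0, 0, 640, 400)
```

```bash
python3 - <<'E'
from h import *
from scipy.optimize import least_squares as ls
c=cam('wrist');I=c['img'];h=cv2.cvtColor(I,cv2.COLOR_RGB2HSV);G=I[:,:,1].astype(int)
gm=((h[:,:,0]>60)&(h[:,:,0]<95)&(h[:,:,1]>60))
pts=[(u,v) for v in range(185,240) for u in range(262,384) if gm[v,u] and G[v,u]<93]
P=np.array([ray(c,u,v,.04)[:2] for u,v in pts]);p=env.get_obs()['tool_pos'];print(p,len(pts))
r=np.hypot(*(P-[.529,.3748]).T);k=(r>.016)&(r<.026);P=P[k];pp=np.array(pts)[k];print(len(P),pp[::6].tolist())
f=ls(lambda x:np.hypot(P[:,0]-x[0],P[:,1]-x[1])-.0215,[.529,.3748],loss='soft_l1',f_scale=.0005);print('hole',f.x,np.abs(f.fun).mean())
# cartridge bottom edge: first grey pixel per column
e=[]
for u in range(296,350,2):
    col=np.flatnonzero((h[195:240,u,1]<50));
    if len(col):e.append((u,195+col[0]))
E=np.array([ray(c,u,v,p[2]-.041)[:2] for u,v in e]);print(e[::3])
f=ls(lambda x:np.hypot(E[:,0]-x[0],E[:,1]-x[1])-.02,p[:2],loss='soft_l1',f_scale=.0005);print('cart bottom',f.x,'minus tcp',f.x-p[:2],np.abs(f.fun).mean())
E
```

```text
[0.52852175 0.37680484 0.09528723] 301
136 [[312, 198], [331, 199], [304, 201], [336, 202], [299, 204], [343, 207], [293, 211], [348, 213], [349, 215], [289, 217], [289, 218], [349, 218], [347, 219], [292, 220], [290, 221], [351, 221], [351, 222], [350, 223], [350, 224], [351, 225], [289, 227], [351, 228], [352, 234]]
hole [0.52844989 0.37536206] 0.0006209463160456523
[(296, np.int64(217)), (302, np.int64(212)), (308, np.int64(209)), (314, np.int64(207)), (320, np.int64(207)), (326, np.int64(207)), (332, np.int64(209)), (338, np.int64(212)), (344, np.int64(218))]
cart bottom [0.52831618 0.37504885] minus tcp [-0.00020557 -0.00175599] 0.00014884866538574564
```

Hole (0.5284, 0.3754), cartridge underside (0.5283, 0.3750): aligned within the clearance. Descending lightly.

Emit:
{"api": "step_arm", "payload": {"delta_pos": [[0, 0, 0.03], [0, 0, 0.05], [0, 0, 0.06], [0, 0, 0.07], [0, 0, 0.08], [0, 0, 0.08]], "rot": [[0, 0, 0], [0, 0, 0], [0, 0, 0], [0, 0, 0], [0, 0, 0], [0, 0, 0]], "gripper": [-1, -1, -1, -1, -1, -1]}}

```text
time_s: 20.15
tool_pos: [0.5274, 0.3767, 0.0774]
tool_rot: [-180.0, 0.0, 75.1]
force: [-0.0, 0.3, -2.0]
grip_width: 0.039
grasp_force: 15.0
```

Emit:
{"api": "step_arm", "payload": {"delta_pos": [[0, 0, 0.007], [0, 0, 0.014], [0, 0, 0.02], [0, 0, 0.02]], "rot": [[0, 0, 0], [0, 0, 0], [0, 0, 0], [0, 0, 0]], "gripper": [-1, -1, -1, -1]}}

```text
time_s: 20.65
tool_pos: [0.5275, 0.3766, 0.0735]
tool_rot: [-180.0, 0.0, 75.1]
force: [-0.7, -0.1, -2.5]
grip_width: 0.0393
grasp_force: 15.0
```

In the hole 7 mm with no contact force. Continue down.

Emit:
{"api": "step_arm", "payload": {"delta_pos": [[0, 0, 0.01], [0, 0, 0.02], [0, 0, 0.03], [0, 0, 0.04], [0, 0, 0.05], [0, 0, 0.06], [0, 0, 0.07], [0, 0, 0.075], [0, 0, 0.075]], "rot": [[0, 0, 0], [0, 0, 0], [0, 0, 0], [0, 0, 0], [0, 0, 0], [0, 0, 0], [0, 0, 0], [0, 0, 0], [0, 0, 0]], "gripper": [-1, -1, -1, -1, -1, -1, -1, -1, -1]}}

```text
time_s: 21.78
tool_pos: [0.5275, 0.3767, 0.0585]
tool_rot: [-180.0, 0.0, 75.1]
force: [-0.6, -0.9, -1.7]
grip_width: 0.0392
grasp_force: 15.0
```

Emit:
{"api": "step_arm", "payload": {"delta_pos": [[0, 0, 0.005], [0, 0, 0.01], [0, 0, 0.01]], "rot": [[0, 0, 0], [0, 0, 0], [0, 0, 0]], "gripper": [-1, -1, -1]}}

```text
time_s: 22.15
tool_pos: [0.5275, 0.3767, 0.0565]
tool_rot: [-180.0, 0.0, 75.1]
force: [-0.4, 0.2, -2.5]
grip_width: 0.0389
grasp_force: 15.0
```

Emit:
{"api": "step_arm", "payload": {"delta_pos": [[0, 0, 0.005], [0, 0, 0.007], [0, 0, 0.007]], "rot": [[0, 0, 0], [0, 0, 0], [0, 0, 0]], "gripper": [-1, -1, -1]}}

```text
time_s: 22.52
tool_pos: [0.5276, 0.3769, 0.0556]
tool_rot: [180.0, -0.0, 75.1]
force: [-0.6, -0.8, 1.3]
grip_width: 0.0388
grasp_force: 15.0
```

Floor felt (Fz -2.2 → +1.3 N at TCP 0.0556, underside ≈ 0.0146). Release and rise.

Emit:
{"api": "step_arm", "payload": {"delta_pos": [[0, 0, 0], [0, 0, 0], [0, 0, 0], [0, 0, 0], [0, 0, 0], [0, 0, 0], [0, 0, 0]], "rot": [[0, 0, 0], [0, 0, 0], [0, 0, 0], [0, 0, 0], [0, 0, 0], [0, 0, 0], [0, 0, 0]], "gripper": [-0.08, -0.05, 0, 0.1, 0.3, 0.5, 0.5], "squeeze": 5}}

```text
time_s: 23.4
tool_pos: [0.5275, 0.3767, 0.0552]
tool_rot: [180.0, 0.0, 75.1]
force: [0.5, -0.0, -0.8]
grip_width: 0.0635
grasp_force: 0.0
```

Emit:
{"api": "step_arm", "payload": {"delta_pos": [[0, 0, -0.1], [0, 0, -0.25], [0, 0, -0.5], [0, 0, -0.75], [-0.4, 0, -0.85], [-0.4, 0, -0.85], [-0.4, 0, -0.85]], "rot": [[0, 0, 0], [0, 0, 0], [0, 0, 0], [0, 0, 0], [0, 0, 0], [0, 0, 0], [0, 0, 0]], "gripper": [0.5, 0.5, 0.5, 0.5, 0.5, 0.5, 0.5]}}

```text
time_s: 24.28
tool_pos: [0.5078, 0.2982, 0.2272]
tool_rot: [179.8, -0.0, 75.0]
force: [-0.1, 0.9, -0.2]
grip_width: 0.0652
grasp_force: 0.0
```

```bash
python3 - <<'E'
from h import *
o=env.get_obs();print(o['time_s'],o['tool_pos'])
c=cam('wrist');s=cam('side')
for n,k,box in(('wrist',c,(230,20,420,220)),('side',s,(320,260,370,345))):
    h=cv2.cvtColor(k['img'],cv2.COLOR_RGB2HSV);m=cv2.inRange(h,(100,120,60),(125,255,255));x0,y0,x1,y1=box
    cs,_=cv2.findContours(m[y0:y1,x0:x1],0,2);q=max(cs,key=cv2.contourArea);x,y,w,hh=cv2.boundingRect(q);print(n,x+x0,y+y0,w,hh)
    for z in(.085,.095):print(' expect cap top',z,[np.round(proj(k,[.5284+a,.3752+b,z]),1).tolist() for a,b in((0,0),(-.0185,0),(.0185,0),(0,-.0185),(0,.0185))])
E
```

```text
24.275 [0.50776053 0.2982209  0.22715551]
wrist 298 81 40 42
 expect cap top 0.085 [[319.0, 103.1], [298.5, 108.9], [339.7, 97.3], [324.5, 124.2], [313.4, 81.2]]
 expect cap top 0.095 [[319.0, 103.2], [297.8, 109.1], [340.5, 97.1], [324.7, 125.0], [313.2, 80.4]]
side 336 305 18 16
 expect cap top 0.085 [[344.3, 310.0], [353.5, 310.2], [335.2, 309.8], [344.3, 303.0], [344.4, 317.2]]
 expect cap top 0.095 [[344.4, 306.7], [353.6, 306.9], [335.2, 306.6], [344.4, 299.7], [344.5, 313.9]]
```

The cap sits at the seated height (0.085) in both views, upright and centred in the green hole. Handing in.

```bash
python3 -c "
from cell import env
print(env.sign_off())"
```

```text
the job is handed in; nothing more can be done
None
```

The pan stayed fully up, so the cartridge is fresh. It now stands fully home and released in the green receiver's hole, and the job is handed in (about 24 s of the 67 s used).

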